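Reject the red mandrel head, mesh the green one in the bead polisher and hold it pressed

TASK

Two bead mandrel heads wait in the cedar rack: first set the red-tagged one upright and fully down in the red-edged reject nest of the brown bakelite tray and let go of it. Then take the green-tagged head, turn it until its splined stem meshes with the bead polisher's coupling, slide it fully home and press it on down against the coupling's spring to the bottom stop, finishing with the gripper still holding the head and pressing it there. Leave the bead jar, the brass cup and the rose quartz finial where they stand.

Things in the scene. Friction and masses are not known exactly. Their poses are not given: they have to be found in the camera images.
- green_head: Head with GREEN top plate and band. Square brass boss 34 x 34 x 34 mm, on top a pin 6 mm across, 12 high; below a steel stem 30 mm long with 4 splines in a cross (7 mm thick, 20 mm tip to tip, rounded lower ends). Origin: centre of the boss's underside (shoulder), z up; boss sides and splines lie along x and y, every quarter turn is alike. 0.12 kg. Starts in a rack well, shoulder on the rack.
- red_head: The same kind of head with a RED top plate and band; same sizes, mass, origin and axes. Starts in the other well of the rack; which head is in which well, and how each is turned, is random.
- rack: Fixed cedar block 75 mm (x) by 175 mm (y), 36 mm high, with two 28 mm square wells at y = +47.5 and -47.5 mm that hold the heads loosely. Origin: centre of the underside.
- reject_nest (a point): Centre of the mouth of the reject nest: a 30 mm square well, 36 mm deep, in a 75 mm square brown block edged in red, top 41 mm over the table, amid the fixed brown bakelite tray (150 x 120 mm, rim 20 mm high). z up, x and y along the well's sides. A head set in it, at any turn, rests on its shoulder, origin about at this point.
- polisher: Fixed bead polisher: low grey motor housing 130 mm (x) by 100 mm (y), 38 mm high, with the spring coupling standing on its middle. Origin: centre of the underside; turned with the coupling.
- coupling_mouth (a point): Centre of the coupling's top rim, 92 mm over the table with the spring up; moves with it. z up. Brass collar 32 mm across with a round entry 24 mm wide, 8 mm deep; under it in a 32 mm square steel block a cross-shaped through hole, slots 9 mm wide, 23 mm end to end, along x and y (white marks on the rim show them). It does not turn. A meshed head's shoulder rests on this rim.
- coupling (a joint): How far the coupling is pressed down, in m: 0 = up, 0.012 = bottom stop. Spring: starts to move at about 4 N, about 11 N at the stop; it comes back up when let go.
- bead_jar: Bystander: hexagonal glass jar of black onyx beads with brass lid, 64 mm across, 88 mm high. Origin: centre of the underside.
- bead_cup: Bystander: open brass bead cup, 52 mm across, 40 mm high. Origin: centre of the underside.
- finial: Bystander: rose quartz finial standing upright, 34 mm foot, 70 mm high. Origin: centre of the underside.
Things that resemble listed ones, but are neither listed nor needed, are in the scene too. There is more than one size of the polisher; the job needs the larger. Leave any blue look-alike of the red_head alone.

How it is judged:
By the outcome, as a careful person would: the job done as asked, in the order asked, and still so for the second after the job is handed in, while the arm keeps its last pose, push and grip.
It also fails if it takes over 67 s, if anything falls off the work surface, if the arm or the gripper's body presses on something with over 40 N, if the wrist force passes 120 N, or if a joint passes its speed limit or range.

ROBOT

A 6-joint arm with a two-finger parallel gripper is mounted at the origin on the work surface. World frame = base frame: x ahead of the robot, y to its left, z up, the work surface at z = 0. Lengths are in m, angles in rad, forces in N, time in s.
With the tool pointing down it reaches from about 0.3 to 0.825 m from the base axis. Payload 5.4 kg.
Tool frame: the origin (TCP) lies midway between the tips of the shut fingers; the grasp point (between the pads) lies 19 mm behind it; z points along the fingers, y is the line along which they close (so a half turn about z gives the same grasp; the last joint's range is limited). The gripper opens to 92 mm and grips with 3 to 60 N. Pads are 20 mm wide; open, the fingers measure 128 mm over their backs; the gripper's body (75 mm by 189 mm) begins 69 mm behind the grasp point.
Start: joints at [-1.424, 0.158, 1.597, -0, 1.386, -0.21], TCP at [0.201, -0.539, 0.215] pointing down, gripper open.
Joint ranges: [-2.91, 2.91], [-0.94, 2.29], [0.18, 2.7], [-1.29, 4.43], [0.17, 2.64], [-3, 3]. Speed limits (rad/s): [2.57, 2.57, 3.14, 3.14, 3.14, 3.14].

INTERFACE

Orientations are given as a 3x3 rotation matrix whose columns are the frame's x, y, z axes.
In Python, from bench import telemetry, vision, r gives the robot as it stands.
- The arm moves only by the shell command python3 -m handwheel 'ROWS' [OPENING] [FORCE]. ROWS is a JSON object of lists of equal length, an entry for each row: "dp": the shift along the tool's x, y, z in units of 25 mm (1.0 is 25 mm), a list of three; "yaw": the turn about the tool's z in units of 5 degrees (1.0 is 5 degrees). A call has 1 to 12 rows; each row shifts and turns the commanded pose from where the row before left it, along the tool's axes as they then stand; what a row does not reach is not made up. A row lasts 1/12 s, in which the tool goes at most 41.7 mm and 7.16 degrees, less where a joint would pass 70% of its speed; a pose out of reach is approached as far as the arm can. A call is refused whole if a number of a shift passes 1 or a number of a turn 1, either way. A call with a gripper value outside its range is refused whole. OPENING is the closure, from -1 (fully open) to 1 (shut), set as the call begins (- or left out, the last holds). The fingers move at their own pace and stop on an object; FORCE is the grip in N (left out, the last holds). Time passes only in rows, so rows that do not move let the fingers close. It gives the time, the measured TCP pose, the force, the opening and the grip force at its end, in the units of the state.
- telemetry.state(): the state, without advancing time (a new reading comes with each control period).
- vision.snapshot(name): name is "side" or "top"; returns (picture, depth): 400x640x3 uint8, blue, green, red; 400x640 float32, m along the optical axis (not along the pixel's ray), 0 where there is no reading.
- vision.camera_model(name): a dict with "fx", "fy", "cx", "cy" (pixels), "eye" and "rotation" of the camera in the world. Camera axes: x right, y down, z forward; pixel columns grow to the right and rows downward; lengths in m; the calibration is good to about 2 mm. A picture is of the moment at which its call begins. camera_model takes no time and is no camera call.
- r.close_job(): hands the job in; it is judged then, once.
The state is a dict: "time_s": time; "joint_pos": joint angles; "dq": joint speeds; "joint_torque": joint torques, N m; "position": TCP position; "orientation": TCP orientation; "force": force on the tool from outside, world axes, zero at the start; "wrist_torque": the same for the moment, N m; "opening": opening from 0.0 (shut) to 1.0 (fully open); "grasp_force": force on a finger pad.
Only numpy, scipy, OpenCV 4.12 (cv2) and the standard library are available. Lean on these libraries where they do the work, as an engineer would, in place of code of your own. Each camera call takes 0.05 s, during which the arm holds its last target. There are 200 camera calls.

## Working session

There is one attempt and no reset: what is moved stays moved. The work goes in short steps, Python scripts to look and compute and a shell command to move; the robot and the scene stay as the last step left them, time stands still between calls to the robot, and variables do not carry over. Pictures are saved under pics/ and viewed, at most 10 in all, crops included, and the job is handed in when it is done.

```bash
ls; mkdir -p pics
python3 - <<'E'
from bench import telemetry, vision, r
import cv2,json
for n in("top","side"):
    p,d=vision.snapshot(n); cv2.imwrite(f"pics/{n}0.png",p)
    print(n,vision.camera_model(n),d[200,320])
s=telemetry.state();print(s)
E
```

```text
pics
top {'fx': 373.30719832749105, 'fy': 373.30719832749105, 'cx': 323.27145852194246, 'cy': 205.2268244080234, 'eye': array([ 0.40273244, -0.00796984,  0.88123374]), 'rotation': array([[-0.09182655, -0.96351401,  0.25141327],
       [-0.9957676 ,  0.08787618, -0.02691969],
       [ 0.00384426, -0.25282113, -0.9675054 ]])} 0.91491234
side {'fx': 519.4509058654215, 'fy': 519.4509058654215, 'cx': 320.03730329961763, 'cy': 194.6711984973346, 'eye': array([0.4749974 , 0.90900088, 1.02951218]), 'rotation': array([[-0.98957068, -0.10897157,  0.09420757],
       [-0.14370286,  0.70155467, -0.69797602],
       [ 0.00996778, -0.7042345 , -0.70989746]])} 1.4337943
{'time_s': 0.1, 'joint_pos': array([-1.42406810e+00,  1.58982414e-01,  1.59812608e+00, -7.26108594e-06,
        1.38622728e+00, -2.10091319e-01]), 'dq': array([-0.00109694,  0.00042585, -0.00267989, -0.00038636, -0.00055837,
        0.00084135]), 'joint_torque': array([ 4.14431797e-04, -3.86499596e+01, -3.22959316e+01,  7.02268747e-02,
        3.39722377e-02, -4.93870527e-05]), 'position': array([ 0.2007403 , -0.53819665,  0.21370953]), 'orientation': array([[ 9.37012060e-01,  3.49296910e-01, -2.61908099e-04],
       [ 3.49296827e-01, -9.37010543e-01,  1.72333853e-03],
       [ 3.56546173e-04, -1.70627265e-03, -9.99998481e-01]]), 'force': array([ 0.42679437, -0.38318662, -0.36463721]), 'wrist_torque': array([-0.04008809, -0.03627724,  0.02564577]), 'grasp_force': 0.0, 'opening': 1.0041795839941954}
```

View pics/top0.png

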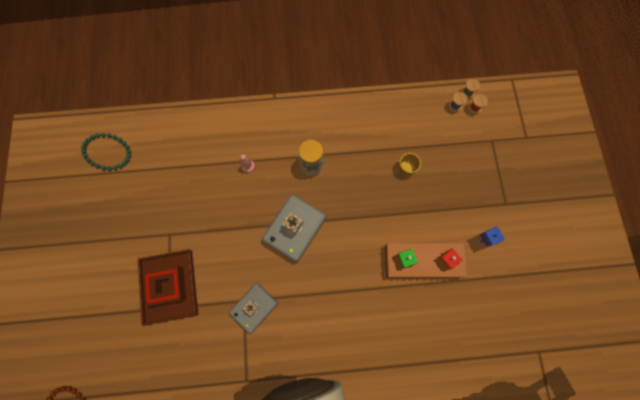

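View pics/side0.png

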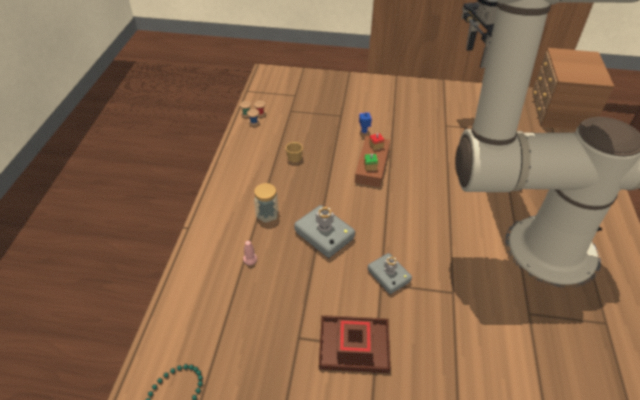

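The top view shows the rack with the green head at (408,258) and the red head at (452,259). There is a blue look-alike at (493,236), a larger polisher at (293,228), a smaller one at (253,307), and the tray with its red-edged nest at (163,287). Next I'll measure by mask and enlarge crops to confirm.

```bash
cat > h.py <<'E'
import numpy as np,cv2
from bench import telemetry,vision,r
C={n:vision.camera_model(n) for n in("top","side")}
def ray(n,uv):
    c=C[n];uv=np.atleast_2d(np.asarray(uv,float))
    d=np.c_[(uv[:,0]-c['cx'])/c['fx'],(uv[:,1]-c['cy'])/c['fy'],np.ones(len(uv))]
    return c['eye'],d@c['rotation'].T
def plane(n,uv,z):
    e,d=ray(n,uv);return e+d*((z-e[2])/d[:,2])[:,None]
def proj(n,P):
    c=C[n];q=(np.atleast_2d(P)-c['eye'])@c['rotation'];return np.c_[q[:,0]/q[:,2]*c['fx']+c['cx'],q[:,1]/q[:,2]*c['fy']+c['cy']]
def tri(a,b):
    e1,d1=ray("top",a);e2,d2=ray("side",b);d1=d1[0]/np.linalg.norm(d1);d2=d2[0]/np.linalg.norm(d2)
    t=np.linalg.lstsq(np.c_[d1,-d2],e2-e1,rcond=None)[0]
    p,q=e1+d1*t[0],e2+d2*t[1];return (p+q)/2,np.linalg.norm(p-q)
def mask(im,col,roi=None,lo=110,sv=110):
    H=cv2.cvtColor(im,cv2.COLOR_BGR2HSV);h,s,v=[H[...,i].astype(int) for i in range(3)]
    m={'red':((h<5)|(h>172)),'green':(h>45)&(h<80),'grey':s<sv}[col]
    if col!='grey': m&=(s>150)
    m=(m&(v>lo)).astype(np.uint8)
    if roi: 
        k=np.zeros_like(m);x0,y0,x1,y1=roi;k[y0:y1,x0:x1]=1;m*=k
    return m
def blob(m):
    n,l,st,ce=cv2.connectedComponentsWithStats(m);i=1+np.argmax(st[1:,4]);return ce[i],st[i],(l==i).astype(np.uint8)
E
python3 - <<'E'
from h import *
T=cv2.imread("pics/top0.png");S=cv2.imread("pics/side0.png")
for col,rt,rs in(('red',(430,235,475,280),(360,125,395,155)),('green',(390,240,425,275),(355,145,385,175))):
    ct,st,mt=blob(mask(T,col,rt));cs,ss,ms=blob(mask(S,col,rs,90))
    print(col,ct,st,cs,ss,tri(ct,cs))
    pc=plane("top",cv2.findContours(mt,0,1)[0][0][:,0],.070);print(cv2.minAreaRect((pc[:,:2]*1000).astype(np.float32)))
A=np.hstack([cv2.resize(T[185:275,245:345],(400,360),interpolation=2),cv2.resize(T[235:285,385:485][:,:80],(400,250),interpolation=2).copy() if 0 else cv2.resize(T[220:290,385:475],(400,360),interpolation=2)])
B=np.hstack([cv2.resize(T[240:330,125:225],(400,240),interpolation=2),cv2.resize(S[195:260,285:365],(400,240),interpolation=2)])
cv2.imwrite("pics/c1.png",np.vstack([A,B]))
E
```

```text
red [451.19653179 258.41618497] [443 250  18  18 173] [376.41772152 138.06329114] [370 134  14   9  79] (array([ 0.47159456, -0.29841921,  0.06323591]), np.float64(0.0027901639481130824))
((470.0955810546875, -296.26300048828125), (30.120534896850586, 28.938539505004883), 31.259973526000977)
green [407.57219251 257.83957219] [399 250  18  17 187] [367.  157.5] [367 157   1   2   2] (array([ 0.48667265, -0.20350272,  0.06568157]), np.float64(0.013455543722321354))
((479.76708984375, -202.21554565429688), (30.935197830200195, 30.95183563232422), 12.891512870788574)
```

View pics/c1.png

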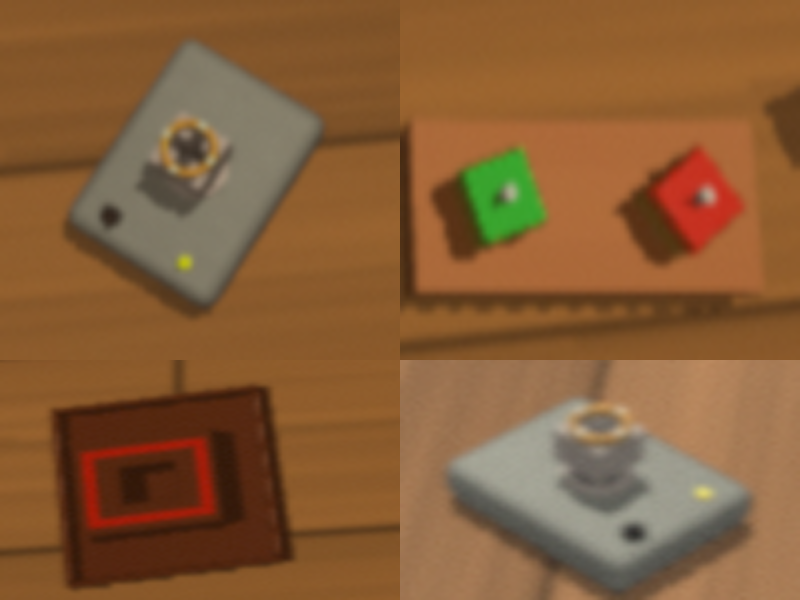

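The crops settle which thing is which. The red-plated head, at (452,259) in the top view, sits in the rack well and has a steel pin. The blue one at (493,236) stands outside the rack and is to be left alone. The larger polisher is at (293,228), with its white-marked cross at about (292,222). The smaller one at (253,307) is the decoy. The red-edged nest is at (163,287).

Run:
```python
from h import *
T=cv2.imread("pics/top0.png");S=cv2.imread("pics/side0.png")
def rect(m,n,z):
    c=max(cv2.findContours(m,0,1)[0],key=len)[:,0];return cv2.minAreaRect((plane(n,c,z)[:,:2]*1000).astype(np.float32))
# polisher housing: grey
def fill(m):
    return cv2.morphologyEx(m,cv2.MORPH_CLOSE,np.ones((5,5),np.uint8))
for n,im,roi in(("top",T,(250,185,340,275)),("side",S,(285,195,365,265))):
  for lo in(85,105):
    ct,st,m=blob(fill(mask(im,'grey',roi,lo,95)));print(n,lo,st,rect(m,n,.038))
# small one sizes
ct,st,m=blob(fill(mask(T,'grey',(220,275,285,340),85,95)));print('small',rect(m,"top",.03))
# ring: yellowish
for n,im,roi in(("top",T,(280,208,305,238)),("side",S,(312,200,338,222))):
    H=cv2.cvtColor(im,cv2.COLOR_BGR2HSV);x0,y0,x1,y1=roi
    m=((H[...,0]>10)&(H[...,0]<30)&(H[...,1]>105)).astype(np.uint8);k=np.zeros_like(m);k[y0:y1,x0:x1]=1;m*=k
    p=np.argwhere(m)[:,::-1].astype(np.float32);e=cv2.fitEllipse(p);hull=cv2.convexHull(p);bb=cv2.boundingRect(p)
    M=cv2.moments(hull);cc=(M['m10']/M['m00'],M['m01']/M['m00']);print(n,len(p),e,bb,cc,plane(n,cc,.092));globals()[n+'c']=cc
print('ring',tri(topc,sidec))
# nest
for n,im,roi in(("top",T,(135,255,195,320)),("side",S,(325,310,385,370))):
    m=fill(mask(im,'red',roi,120));ct,st,m=blob(m);R=rect(m,n,.041);print(n,st,R)
    b=cv2.convexHull(np.argwhere(m)[:,::-1].astype(np.float32));M=cv2.moments(b);globals()[n+'c']=(M['m10']/M['m00'],M['m01']/M['m00'])
print('nest',topc,sidec,tri(topc,sidec))
# heads, plus pins
for c in('red','green'):
    roi={'red':(362,130,392,155),'green':(358,150,385,172)}[c];
    m=mask(S,c,roi,60);m=blob(m)[2];print(c,blob(m)[1],np.argwhere(m)[:,0].min(),rect(m,"side",.07))
    print(cv2.cvtColor(S,cv2.COLOR_BGR2HSV)[158 if c=='green' else 138,364:382].tolist()[::3])
```

```text
top 85 [ 263  195   63   66 2283] ((576.6474609375, 40.36391830444336), (98.55433654785156, 127.04540252685547), 52.850311279296875)
top 105 [ 263  195   63   64 1997] ((578.6229858398438, 40.246070861816406), (95.76744842529297, 123.85893249511719), 52.68415832519531)
side 85 [ 294  205   61   54 1895] ((577.6657104492188, 53.8255615234375), (120.42459869384766, 144.85427856445312), 52.76753234863281)
side 105 [ 294  205   61   47 1565] ((578.5778198242188, 51.5810546875), (115.7222900390625, 141.7871856689453), 51.269649505615234)
small ((406.6367492675781, 143.3303985595703), (66.64224243164062, 87.61865997314453), 42.905338287353516)
top 102 ((290.5571594238281, 220.43829345703125), (11.747045516967773, 23.219858169555664), 136.69776916503906) (280, 208, 20, 22) (289.7833333333333, 219.57246376811594) [[0.58246726 0.04514076 0.092     ]]
side 253 ((324.591064453125, 207.3221893310547), (16.271718978881836, 24.57309341430664), 93.008544921875) (312, 200, 26, 18) (325.3686594202898, 207.57518115942025) [[0.57985403 0.02983918 0.092     ]]
ring (array([0.57854206, 0.04414512, 0.1073
[... 206 characters left out ...]
83154296875, 340.0346374511719), (64.50365447998047, 71.86581420898438), 4.676456928253174)
nest (161.34443099273608, 285.72074253430185) (354.9792822789493, 335.5911949685534) (array([0.47211937, 0.34042201, 0.03988347]), np.float64(0.001541052486396593))
red [370 134  14   9  79] 134 ((472.6937561035156, -292.02740478515625), (34.09407424926758, 34.442256927490234), 29.673063278198242)
[[12, 131, 127], [11, 143, 162], [6, 167, 150], [1, 188, 214], [1, 182, 199], [0, 185, 215]]
green [367 157   1   2   2] 157 ((493.2669677734375, -199.94400024414062), (4.264232635498047, 0.0), 94.61676788330078)
[[27, 118, 121], [62, 151, 166], [60, 122, 146], [62, 143, 161], [51, 129, 150], [11, 139, 165]]
```

```bash
cat >> h.py <<'E'
def to(x,y,z,ya=None):
    s=telemetry.state();R=s['orientation'];u=R.T@(np.array([x,y,z])-s['position'])/.025
    yy=np.degrees(np.arctan2(R[1,1],R[0,1]));print('dp units',u.round(2),'yang %.1f'%yy,end=' ')
    if ya is not None:
        for a in(0,90,180,270):
            t=-((ya+a-yy+180)%360-180);print('yaw for %d: %.2f'%(ya+a,t/5),end='; ')
    print('t',s['time_s'].__round__(2),'pos',s['position'].round(4),'F',s['force'].round(1),'op',round(float(s['opening']),3),'gf',round(float(s['grasp_force']),1),'q6',s['joint_pos'][5].round(2))
E
python3 - <<'E'
from h import *
T=cv2.imread("pics/top0.png");S=cv2.imread("pics/side0.png")
for n,im,(x0,y0,x1,y1) in(("top",T,(283,212,302,232)),("side",S,(314,200,334,216))):
    H=cv2.cvtColor(im,cv2.COLOR_BGR2HSV)[y0:y1,x0:x1]
    print(n);print('\n'.join(' '.join('%3d'%v for v in r) for r in H[...,1]))
to(.471,-.295,.2137,31.3)
E
python3 -m handwheel '{"dp":[[1,-0.4,0],[1,-0.4,0],[1,-0.4,0],[1,-0.4,0],[1,-0.4,0],[1,-0.4,0],[1,-0.4,0],[1,-0.4,0],[1,-0.4,0],[1,-0.4,0],[1,-0.4,0],[1,-0.4,0]],"yaw":[0,0,0,0,0,0,0,0,0,0,0,0]}' -0.1; python3 -m handwheel '{"dp":[[0,0,0],[0,0,0],[0,0,0],[0,0,0],[0,0,0],[0,0,0],[0,0,0],[0,0,0],[0,0,0],[0,0,0],[0,0,0],[0,0,0]],"yaw":[-1,-1,-1,-1,-1,-1,-1,-1,-1,-1,-1,-1]}'; python3 -m handwheel '{"dp":[[0,0,0],[0,0,0],[0,0,0],[0,0,0],[0,0,0],[0,0,0],[0,0,0],[0,0,0],[0,0,0]],"yaw":[-1,-1,-1,-1,-1,-1,-1,-1,0]}'; python3 -c "
from h import *
to(.471,-.295,.09,31.3)"
```

```text
top
 50  52  50  51  49  51  52  54  54  52  52  52  51  51  52  50  52  50  52
 50  50  51  49  51  55  59  64  63  63  61  57  52  51  51  49  50  52  50
 50  51  49  53  57  70  86  93  96  98  97  82  57  51  50  49  49  52  50
 50  51  51  55  75 103 134 147 151 155 148 109  65  57  56  50  49  50  50
 50  51  52  68 105 143 169 170 161 162 155 113  77  77  80  65  52  50  50
 52  51  58  78 118 157 149 111  96  98 116 116 106 120 124  92  60  51  51
 52  58  72  86 106 129 101  70  64  69  79  97 121 149 155 121  77  57  50
 55  75 109 123 121 110  84  65  65  68  78  81  94 126 161 145  96  63  55
 57  86 143 163 135  95  79  73  69  72  76  77  75  86 142 156 113  71  60
 57  88 151 164 117  78  77  80  78  79  79  78  68  76 128 163 123  74  61
 59  87 145 152 100  71  69  77  82  84  82  76  71  82 137 164 123  77  66
 59  81 136 152 104  73  68  75  81  76  81  88  87 102 134 152 124  80  70
 62  76 129 159 126  89  73  72  67  70  74  85 105  99 104 120 118  83  68
 63  73 115 162 150 116  99  89  78  75  77 100 136 114  90  92  89  75  65
 66  71  99 138 131 113 119 130 
[... 1984 characters left out ...]
 [[0.937, 0.349, -0.001], [0.349, -0.937, 0.001], [-0.0, -0.001, -1.0]]
force: [0.4, -0.3, 0.1]
opening: 0.556
grasp_force: 0.0
time_s: 2.1
position: [0.4398, -0.3213, 0.214]
orientation: [[0.162, 0.987, -0.001], [0.987, -0.162, 0.001], [0.001, -0.001, -1.0]]
force: [-0.1, 1.0, 0.5]
opening: 0.55
grasp_force: 0.0
time_s: 2.85
position: [0.4398, -0.3213, 0.2141]
orientation: [[-0.509, 0.861, -0.001], [0.861, 0.509, 0.001], [0.001, -0.0, -1.0]]
force: [-0.2, -0.3, 0.5]
opening: 0.551
grasp_force: 0.0
dp units [0.27 1.61 4.96] yang 30.6 yaw for 31: -0.15; yaw for 121: -18.15; yaw for 211: 35.85; yaw for 301: 17.85; t 2.85 pos [ 0.4398 -0.3213  0.2141] F [-0.2 -0.3  0.5] op 0.551 gf 0.0 q6 -1.39
```

```bash
python3 - <<'E'
from h import *
for c in((291.9,221.8),): print(plane("top",c,.092),plane("side",(325.,212),.092),tri(c,(325.,212)),tri((291.5,221.5),(325.,212)))
E
python3 -m handwheel '{"dp":[[0.27,0.61,0.5],[0,0.5,0.5],[0,0.5,0.5],[0,0,0.5],[0,0,0.5],[0,0,0.5],[0,0,0.5],[0,0,0.5],[0,0,0.5],[0,0,0],[0,0,0]],"yaw":[-0.15,0,0,0,0,0,0,0,0,0,0]}'
python3 - <<'E'
from h import *
to(.471,-.295,.041,31.3)
for n,b in(("top",(415,220,495,290)),("side",(340,105,420,175))):
    p,d=vision.snapshot(n);x0,y0,x1,y1=b
    globals()[n]=cv2.resize(p[y0:y1,x0:x1],(400,350),interpolation=2)
cv2.imwrite("pics/c2.png",np.hstack([top,side]))
E
```

```text
[[0.57713996 0.04093142 0.092     ]] [[0.57870636 0.04481049 0.092     ]] (array([0.57862004, 0.04113662, 0.087835  ]), np.float64(0.001099577045133834)) (array([0.57882879, 0.04192418, 0.0887922 ]), np.float64(0.00046723337612438457))
time_s: 3.77
position: [0.4705, -0.2948, 0.1012]
orientation: [[-0.518, 0.856, -0.001], [0.856, 0.518, 0.001], [0.002, -0.0, -1.0]]
force: [0.4, -0.2, 0.2]
opening: 0.55
grasp_force: 0.0
dp units [-0.02  0.01  2.41] yang 31.2 yaw for 31: -0.03; yaw for 121: -18.03; yaw for 211: 35.97; yaw for 301: 17.97; t 3.77 pos [ 0.4705 -0.2948  0.1012] F [ 0.4 -0.2  0.2] op 0.55 gf 0.0 q6 -1.32
```

View pics/c2.png

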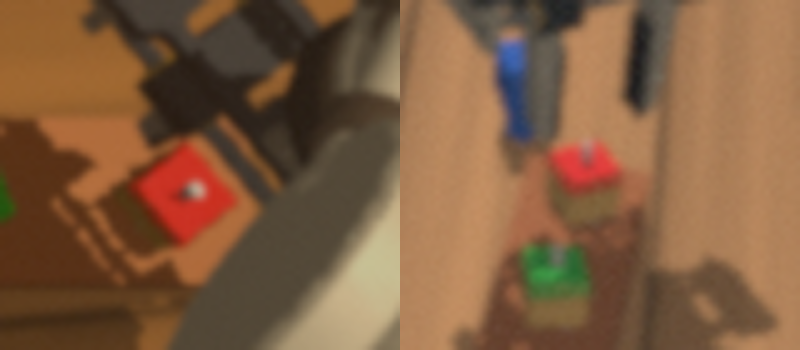

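The crop shows the fingers straddling the red head, which sits at about (585,170) in the side half, with the blue look-alike clear behind. I'll descend and grip.

```bash
python3 -m handwheel '{"dp":[[0,0,0.4],[0,0,0.4],[0,0,0.4],[0,0,0.4],[0,0,0.4],[0,0,0.4],[0,0,0],[0,0,0]],"yaw":[0,0,0,0,0,0,0,0]}'; python3 -m handwheel '{"dp":[[0,0,0],[0,0,0],[0,0,0],[0,0,0],[0,0,0],[0,0,0]],"yaw":[0,0,0,0,0,0]}' 1 30; python3 -m handwheel '{"dp":[[0,0,-0.5],[0,0,-1],[0,0,-1],[0,0,-1],[0,0,0],[0,0,0]],"yaw":[0,0,0,0,0,0]}';python3 - <<'E'
from h import *
to(.4725,.3405,.145,5)
E
```

```text
time_s: 4.53
position: [0.4706, -0.2945, 0.0411]
orientation: [[-0.518, 0.855, -0.001], [0.855, 0.518, 0.001], [0.002, -0.0, -1.0]]
force: [-0.5, 0.4, -0.8]
opening: 0.55
grasp_force: 0.0
time_s: 5.03
position: [0.4715, -0.2955, 0.0428]
orientation: [[-0.518, 0.855, 0.001], [0.855, 0.518, -0.001], [-0.001, 0.0, -1.0]]
force: [0.4, -0.3, 2.5]
opening: 0.368
grasp_force: 30.0
time_s: 5.53
position: [0.4719, -0.2957, 0.1314]
orientation: [[-0.518, 0.855, 0.003], [0.855, 0.518, -0.002], [-0.003, 0.001, -1.0]]
force: [0.2, 1.0, -1.5]
opening: 0.366
grasp_force: 30.0
dp units [21.76 13.2  -0.61] yang 31.2 yaw for 5: 5.24; yaw for 95: -12.76; yaw for 185: -30.76; yaw for 275: 23.24; t 5.53 pos [ 0.4719 -0.2957  0.1314] F [ 0.2  1.  -1.5] op 0.366 gf 30.0 q6 -1.32
```

```bash
python3 -m handwheel '{"dp":[[0,0,-0.8],[0,0,-0.8],[0.5,0.3,0],[0.95,0.58,0],[0.95,0.58,0],[0.95,0.58,0],[0.95,0.58,0],[0.95,0.58,0],[0.95,0.58,0],[0.95,0.58,0],[0.95,0.58,0],[0.95,0.58,0]],"yaw":[0,0,0,0,0,0,0,0,0,0,0,0]}'|head -2; python3 -m handwheel '{"dp":[[0.95,0.58,0],[0.95,0.58,0],[0.95,0.58,0],[0.95,0.58,0],[0.95,0.58,0],[0.95,0.58,0],[0.95,0.58,0],[0.95,0.58,0],[0.95,0.58,0],[0.95,0.58,0],[0.95,0.57,0],[0.8,0.45,0]],"yaw":[0,0,0,0,0,0,0,0,0,0,0,0]}'|head -2;  python3 -m handwheel '{"dp":[[0.5,0.3,0],[0.3,0.2,0],[0,0,0],[0,0,0],[0,0,0],[0,0,0],[0,0,0],[0,0,0],[0,0,0]],"yaw":[0,0,1,1,1,1,1,0.2,0]}';python3 - <<'E'
from h import *
to(.4725,.3405,.09,5)
E
```

```text
time_s: 6.53
position: [0.47, -0.0274, 0.1671]
time_s: 7.53
position: [0.4696, 0.3008, 0.1669]
time_s: 8.28
position: [0.4721, 0.3218, 0.1688]
orientation: [[-0.091, 0.996, -0.001], [0.996, 0.091, -0.001], [-0.001, -0.001, -1.0]]
force: [0.6, -0.1, -1.1]
opening: 0.364
grasp_force: 30.0
dp units [0.74 0.09 3.15] yang 5.2 yaw for 5: 0.05; yaw for 95: -17.95; yaw for 185: -35.95; yaw for 275: 18.05; t 8.28 pos [0.4721 0.3218 0.1688] F [ 0.6 -0.1 -1.1] op 0.364 gf 30.0 q6 0.3
```

```bash
python3 -m handwheel '{"dp":[[0.74,0.09,0],[0,0,0.5],[0,0,0.6],[0,0,0.6],[0,0,0.6],[0,0,0.6],[0,0,0],[0,0,0],[0,0,0]],"yaw":[0,0,0,0,0,0,0,0,0]}'|head -2
python3 - <<'E'
from h import *
to(.4725,.3405,.09,5)
for n,b in(("top",(115,235,215,325)),("side",(305,270,405,360))):
    p,d=vision.snapshot(n);x0,y0,x1,y1=b;cv2.imwrite("pics/f_%s.png"%n,p)
    globals()[n]=cv2.resize(p[y0:y1,x0:x1],(400,360),interpolation=2)
cv2.imwrite("pics/c3.png",np.hstack([top,side]))
E
```

```text
time_s: 9.03
position: [0.4734, 0.3409, 0.0975]
dp units [-0.01 -0.04  0.3 ] yang 5.2 yaw for 5: 0.04; yaw for 95: -17.96; yaw for 185: -35.96; yaw for 275: 18.04; t 9.03 pos [0.4734 0.3409 0.0975] F [-0.1  0.8 -1. ] op 0.367 gf 30.0 q6 0.33
```

View pics/c3.png

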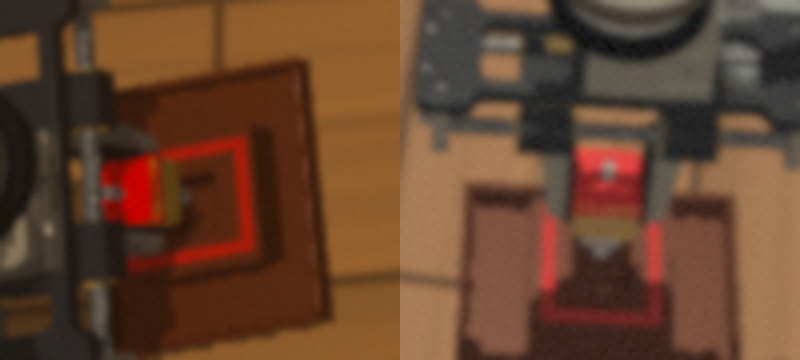

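The head hangs over the nest, centred between the red edges in the side half: plate at about (608,180), nest edges at x=547 and 655. I'll lower it while watching the force.

```bash
python3 -m handwheel '{"dp":[[0,0,0.4],[0,0,0.3],[0,0,0.3],[0,0,0.3],[0,0,0],[0,0,0]],"yaw":[0,0,0,0,0,0]}'; python3 -m handwheel '{"dp":[[0,0,0.2],[0,0,0.2],[0,0,0.2],[0,0,0.1],[0,0,0.05],[0,0,0]],"yaw":[0,0,0,0,0,0]}'
```

```text
time_s: 9.63
position: [0.4724, 0.3408, 0.0636]
orientation: [[-0.091, 0.996, -0.002], [0.996, 0.091, -0.001], [-0.001, -0.002, -1.0]]
force: [-0.2, -1.4, -0.1]
opening: 0.369
grasp_force: 30.0
time_s: 10.13
position: [0.473, 0.3411, 0.0478]
orientation: [[-0.091, 0.996, -0.001], [0.996, 0.091, -0.001], [-0.001, -0.001, -1.0]]
force: [-7.3, -4.3, 13.8]
opening: 0.368
grasp_force: 30.0
```

Seated: the TCP height of 0.0478 matches the predicted shoulder-on-block height, with a 14 N reaction. I'll release, lift and check.

```bash
python3 -m handwheel '{"dp":[[0,0,0],[0,0,0],[0,0,0],[0,0,0]],"yaw":[0,0,0,0]}' -0.1|tail -2; python3 -m handwheel '{"dp":[[0,0,-0.4],[0,0,-0.8],[0,0,-1],[0,0,-1],[0,0,-1],[0,0,-1],[0,0,0]],"yaw":[0,0,0,0,0,0,0]}'|head -2;  python3 -m handwheel '{"dp":[[-1,0,0],[-1,0,0],[-1,0,0],[-1,0,0],[-1,0,0],[-1,0,0],[-1,0,0],[-1,0,0],[-1,0,0],[-1,0,0],[-1,0,0],[-1,0,0]],"yaw":[0,0,0,0,0,0,0,0,0,0,0,0]}'|head -2
python3 - <<'E'
from h import *
to(.482,-.2,.1,12.9)
p,d=vision.snapshot("top");q,_=vision.snapshot("side");cv2.imwrite("pics/g_top.png",p);cv2.imwrite("pics/g_side.png",q)
def rect(m,n,z):
    c=max(cv2.findContours(m,0,1)[0],key=len)[:,0];return cv2.minAreaRect((plane(n,c,z)[:,:2]*1000).astype(np.float32))
H=cv2.cvtColor(q,cv2.COLOR_BGR2HSV);m=((H[...,0]>40)&(H[...,0]<85)&(H[...,1]>100)).astype(np.uint8);k=m*0;k[148:172,358:385]=m[148:172,358:385];print(blob(k)[:2],rect(k,"side",.07))
k=mask(p,'green',(390,240,425,275));print(blob(k)[:2],rect(k,"top",.07))
k=mask(S:=q,'red',(340,305,370,350),60)
A=np.hstack([cv2.resize(p[240:330,115:215],(400,360),interpolation=2),cv2.resize(q[290:380,305:405],(400,360),interpolation=2)])
cv2.imwrite("pics/c4.png",A)
E
```

```text
opening: 0.551
grasp_force: 0.0
time_s: 11.05
position: [0.4763, 0.3426, 0.1828]
time_s: 12.05
position: [0.4999, 0.0411, 0.1755]
dp units [-9.54 -1.58  3.02] yang 5.2 yaw for 12: -1.54; yaw for 102: -19.54; yaw for 192: 34.46; yaw for 282: 16.46; t 12.05 pos [0.4999 0.0411 0.1755] F [0.3 0.8 0.5] op 0.552 gf 0.0 q6 -0.25
(array([369.58333333, 159.0625    ]), array([365, 157,  11,   5,  48], dtype=int32)) ((484.7868347167969, -194.87109375), (27.949182510375977, 16.907773971557617), 8.907618522644043)
(array([407.61827957, 257.86021505]), array([400, 250,  17,  17, 186], dtype=int32)) ((479.76708984375, -202.21554565429688), (30.935197830200195, 30.95183563232422), 12.891512870788574)
```

View pics/c4.png

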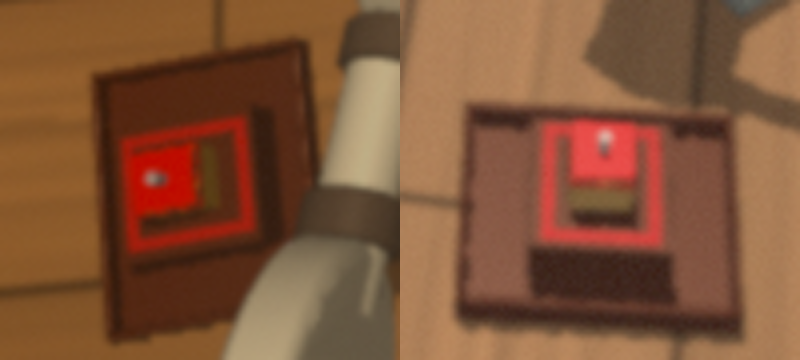

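The red head sits upright and fully down in the nest: plate at (165,180) in the top half and (605,155) in the side half, brass band just above the block, and nothing held. Now the green head: I'll pinch it once across to centre it, then grip it at the other right angle.

```bash
python3 -m handwheel '{"dp":[[-0.9,-0.15,0],[-0.9,-0.15,0],[-0.9,-0.15,0],[-0.9,-0.15,0],[-0.9,-0.15,0],[-0.9,-0.15,0],[-0.9,-0.15,0],[-0.9,-0.15,0],[-0.9,-0.15,0],[-0.9,-0.15,0],[0,0,0],[0,0,0]],"yaw":[0,0,0,0,0,0,0,0,0,0,0,0]}'|head -2; python3 -m handwheel '{"dp":[[0,0,0],[0,0,0],[0,0,0],[0,0,0],[0,0,0],[0,0,0],[0,0,0],[0,0,0],[0,0,0]],"yaw":[1,1,1,1,1,1,1,1,0]}'|head -2; python3 -m handwheel '{"dp":[[0,0,0],[0,0,0],[0,0,0],[0,0,0],[0,0,0],[0,0,0],[0,0,0],[0,0,0],[0,0,0],[0,0,0]],"yaw":[1,1,1,1,1,1,1,1,0.46,0]}'|head -2
python3 - <<'E'
from h import *
to(.481,-.2015,.041,12.9)
E
```

```text
time_s: 13.15
position: [0.4832, -0.185, 0.1755]
time_s: 13.9
position: [0.4834, -0.1834, 0.1756]
time_s: 14.73
position: [0.4833, -0.184, 0.1757]
dp units [-0.25  0.67  5.39] yang -77.0 yaw for 12: -17.97; yaw for 102: -35.97; yaw for 192: 18.03; yaw for 282: 0.03; t 14.73 pos [ 0.4833 -0.184   0.1757] F [-0.1  0.4  0.7] op 0.553 gf 0.0 q6 0.75
```

```bash
python3 -m handwheel '{"dp":[[-0.25,0.67,0.4],[0,0,0.8],[0,0,0.8],[0,0,0.8],[0,0,0.6],[0,0,0.5],[0,0,0.5],[0,0,0.5],[0,0,0.45],[0,0,0],[0,0,0]],"yaw":[0,0,0,0,0,0,0,0,0,0,0]}'; python3 -m handwheel '{"dp":[[0,0,0],[0,0,0],[0,0,0],[0,0,0],[0,0,0],[0,0,0]],"yaw":[0,0,0,0,0,0]}' 1 12; python3 -c "
from h import *
to(.481,-.2015,.041,12.9)"
```

```text
time_s: 15.65
position: [0.4806, -0.2022, 0.0417]
orientation: [[0.974, 0.225, -0.001], [0.225, -0.974, 0.001], [-0.001, -0.001, -1.0]]
force: [-0.1, -0.6, 0.1]
opening: 0.551
grasp_force: 0.0
time_s: 16.15
position: [0.4815, -0.2032, 0.043]
orientation: [[0.975, 0.223, 0.001], [0.223, -0.975, -0.001], [0.001, 0.001, -1.0]]
force: [-0.7, 1.2, 5.8]
opening: 0.369
grasp_force: 12.0
dp units [-0.01 -0.07  0.08] yang -77.1 yaw for 12: -18.00; yaw for 102: 36.00; yaw for 192: 18.00; yaw for 282: -0.00; t 16.15 pos [ 0.4815 -0.2032  0.043 ] F [-0.7  1.2  5.8] op 0.369 gf 12.0 q6 0.71
```

```bash
python3 -m handwheel '{"dp":[[0,0,0],[0,0,0],[0,0,0],[0,0,-0.3],[0,0,-0.7],[0,0,-0.8],[0,0,-0.4],[0,0,0],[0,0,0]],"yaw":[0,0,0,0,0,0,0,0,0]}' -0.1|head -2; python3 -m handwheel '{"dp":[[0,0,0],[0,0,0],[0,0,0],[0,0,0],[0,0,0],[0,0,0],[0,0,0],[0,0,0],[0,0,0],[0,0,0]],"yaw":[-1,-1,-1,-1,-1,-1,-1,-1,-1,0]}'|head -2; python3 -m handwheel '{"dp":[[0,0,0],[0,0,0],[0,0,0],[0,0,0],[0,0,0],[0,0,0],[0,0,0],[0,0,0],[0,0,0],[0,0,0],[0,0,0]],"yaw":[-1,-1,-1,-1,-1,-1,-1,-1,-1,0,0]}'|head -2
python3 - <<'E'
from h import *
to(.4812,-.2030,.041,12.9)
E
```

```text
time_s: 16.9
position: [0.4812, -0.2031, 0.0974]
time_s: 17.73
position: [0.4799, -0.2023, 0.0955]
time_s: 18.65
position: [0.4804, -0.2026, 0.0963]
dp units [-0.03  0.03  2.21] yang 12.7 yaw for 12: -0.05; yaw for 102: -18.05; yaw for 192: 35.95; yaw for 282: 17.95; t 18.65 pos [ 0.4804 -0.2026  0.0963] F [ 0.1 -0.3  0.7] op 0.55 gf 0.0 q6 -0.85
```

```bash
python3 -m handwheel '{"dp":[[0,0,0.4],[0,0,0.5],[0,0,0.5],[0,0,0.4],[0,0,0.4],[0,0,0],[0,0,0]],"yaw":[0,0,0,0,0,0,0]}'|head -2; python3 -m handwheel '{"dp":[[0,0,0],[0,0,0],[0,0,0],[0,0,0],[0,0,0],[0,0,0]],"yaw":[0,0,0,0,0,0]}' 1 50; python3 -m handwheel '{"dp":[[0,0,-0.5],[0,0,-1],[0,0,-1],[0,0,-1],[0,0,-1],[0,0,-1],[0,0,0],[0,0,0]],"yaw":[0,0,0,0,0,0,0,0]}'; python3 -c "
from h import *
to(.5782,.041,.16,52.8)"
```

```text
time_s: 19.23
position: [0.4804, -0.2025, 0.0413]
time_s: 19.73
position: [0.4815, -0.2033, 0.0429]
orientation: [[-0.223, 0.975, 0.001], [0.975, 0.223, -0.001], [-0.001, 0.001, -1.0]]
force: [-0.9, -0.1, 4.3]
opening: 0.366
grasp_force: 50.0
time_s: 20.4
position: [0.4815, -0.2033, 0.1803]
orientation: [[-0.223, 0.975, 0.002], [0.975, 0.223, -0.001], [-0.002, 0.002, -1.0]]
force: [-0.4, 0.1, -1.4]
opening: 0.366
grasp_force: 50.0
dp units [8.66 5.95 0.81] yang 12.9 yaw for 52: -7.98; yaw for 142: -25.98; yaw for 232: 28.02; yaw for 322: 10.02; t 20.4 pos [ 0.4815 -0.2033  0.1803] F [-0.4  0.1 -1.4] op 0.366 gf 50.0 q6 -0.86
```

```bash
python3 -m handwheel '{"dp":[[0.5,0.35,0],[0.9,0.62,0],[0.9,0.62,0],[0.9,0.62,0],[0.9,0.62,0],[0.9,0.62,0],[0.9,0.62,0],[0.9,0.62,0],[0.9,0.62,0],[0.66,0.42,0],[0,0,0],[0,0,0]],"yaw":[0,0,0,0,0,0,0,0,0,0,0,0]}'|head -2; python3 -m handwheel '{"dp":[[0,0,0],[0,0,0],[0,0,0],[0,0,0],[0,0,0],[0,0,0],[0,0,0],[0,0,0],[0,0,0],[0,0,0]],"yaw":[-1,-1,-1,-1,-1,-1,-1,-1,0,0]}'|head -2;python3 - <<'E'
from h import *
to(.5782,.041,.16,52.8)
for n,b in(("top",(245,175,345,265)),("side",(275,150,375,240))):
    p,d=vision.snapshot(n);x0,y0,x1,y1=b;cv2.imwrite("pics/h_%s.png"%n,p)
    globals()[n]=cv2.resize(p[y0:y1,x0:x1],(400,360),interpolation=2)
cv2.imwrite("pics/c5.png",np.hstack([top,side]))
E
```

```text
time_s: 21.4
position: [0.5725, 0.0335, 0.177]
time_s: 22.23
position: [0.5731, 0.0318, 0.1785]
dp units [0.06 0.42 0.74] yang 52.7 yaw for 52: -0.02; yaw for 142: -18.02; yaw for 232: 35.98; yaw for 322: 17.98; t 22.23 pos [0.5731 0.0318 0.1785] F [-0.3  0.8 -1.5] op 0.366 gf 50.0 q6 -1.07
```

View pics/c5.png

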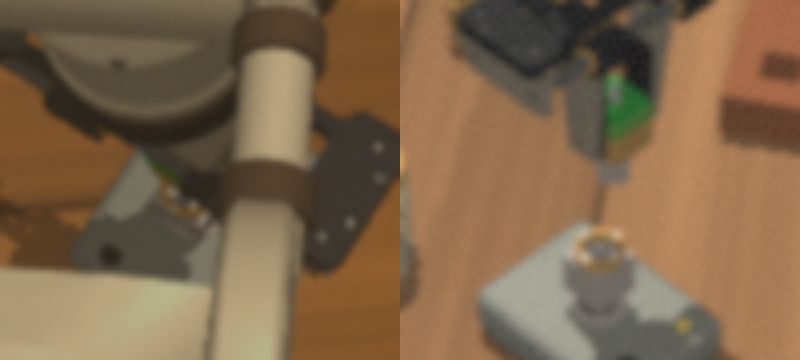

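Top view is blocked by the arm here. The side half shows the green stem at (612,175) above the coupling ring at (600,248). I'll refine the ring centre from the first, unobstructed pictures, correcting with the known camera bias (head centre when gripped against as seen).

Run:
```python
from h import *
for n,f,(x0,y0,x1,y1),t in(("top","top0",(283,212,301,231),125),("side","side0",(316,204,333,220),0)):
    im=cv2.imread(f"pics/{f}.png");H=cv2.cvtColor(im,cv2.COLOR_BGR2HSV)[y0:y1,x0:x1]
    if n=="top":
        m=H[...,1]>t;p=np.argwhere(m)[:,::-1].astype(np.float32)+[x0,y0];e=cv2.fitEllipse(p.astype(np.float32));print(e,plane(n,e[0],.092))
for z,cols in((.07,((407.6,257.85),)),): print(plane("top",cols[0],z))
p,_=vision.snapshot("side");im=p
H=cv2.cvtColor(im,cv2.COLOR_BGR2HSV)[204:226,314:336]
print('\n'.join(' '.join('%3d'%v for v in r) for r in H[...,1]))
P=np.array([.5786,.0402,.092]);print('proj side',proj("side",P),'top',proj("top",P))
```

```text
((291.52886962890625, 221.66635131835938), (12.18403434753418, 12.914374351501465), 22.78754234313965) [[0.5775071  0.04170848 0.092     ]]
[[ 0.479502   -0.20179648  0.07      ]]
120 123 121 120 115 106 101 105 106 111 120 122 124 125 125 126 127 127 125 125 126 125
120 122 119 107  91  73  68  69  77  98 115 124 124 125 123 124 123 125 124 127 125 125
119 113 100  81  58  44  40  49  70 100 121 131 128 125 123 120 123 124 125 125 122 125
108  90  66  46  34  32  37  54  84 113 128 136 130 119 106 102 112 122 124 122 126 125
 80  56  39  32  32  42  53  68  94 119 129 135 132 111  92  90 106 120 124 125 125 125
 49  37  27  31  47  70  79  89  99 113 117 115 114 107  96  97 113 125 123 123 124 124
 29  25  27  38  62  94 107  97  90  78  69  72  76  90 101 112 121 124 124 124 125 125
 22  22  28  39  69  98 104  79  61  46  41  41  45  58  74 104 116 112 113 119 124 123
 22  23  28  40  67  94  91  62  45  36  33  34  35  42  55  82  92  84  87 103 115 124
 23  25  29  37  60  84  79  61  47  43  35  35  35  45  54  78  80  68  66  82 104 120
 25  24  30  38  54  74  71  65  68  66 
[... 389 characters left out ...]
25  24  24
 21  23  28  27  28  32  32  32  38  39  41  42  38  34  32  30  32  28  26  27  24  24
 21  23  28  29  32  28  32  30  34  36  35  32  32  32  28  34  28  30  30  24  24  21
 22  22  25  30  27  33  32  32  28  30  34  30  30  28  28  30  30  27  29  24  22  21
 23  23  23  25  30  27  32  30  30  30  32  30  30  32  34  30  27  28  23  21  22  21
 22  22  24  27  30  32  32  30  28  30  28  28  28  30  28  28  31  25  24  23  21  24
 21  24  25  25  28  31  31  31  31  30  30  28  30  30  30  27  29  31  27  22  21  21
 23  25  23  28  28  31  32  30  29  28  30  30  30  29  29  25  28  29  24  23  22  22
proj side [[325.29875154 210.65043304]] top [[292.19010474 221.1111519 ]]
```

```bash
python3 - <<'E'
from h import *
to(.579,.0405,.142,52.7)
print(proj("side",[[.5731,.0318,.1416]]),plane("side",[(324.7,212.5)],.092))
E
python3 -m handwheel '{"dp":[[0.06,0.45,0.4],[0,0,0.4],[0,0,0.4],[0,0,0.2],[0,0,0],[0,0,0],[0,0,0]],"yaw":[0,0,0,0,0,0,0]}'|head -2
python3 - <<'E'
from h import *
to(.579,.0405,.142,52.7)
p,d=vision.snapshot("side");q,_=vision.snapshot("top");cv2.imwrite("pics/i_side.png",p)
s=telemetry.state()['position']
for o in(-.0069+.034,-.0069,-.0369): print(o,proj("side",s+[0,0,o]))
a=cv2.resize(p[175:225,295:345],(600,600),interpolation=2);cv2.imwrite("pics/c6.png",a)
E
```

```text
dp units [0.03 0.39 1.49] yang 52.8 yaw for 52: 0.01; yaw for 142: -17.99; yaw for 232: -35.99; yaw for 322: 18.01; t 22.38 pos [0.5736 0.0323 0.1792] F [-0.1 -0.2 -2.1] op 0.368 gf 50.0 q6 -1.07
[[328.3887553  194.34073989]] [[0.57920578 0.04658394 0.092     ]]
time_s: 22.97
position: [0.5797, 0.0426, 0.1449]
dp units [-0.03 -0.08  0.12] yang 52.9 yaw for 52: 0.04; yaw for 142: -17.96; yaw for 232: -35.96; yaw for 322: 18.04; t 22.97 pos [0.5797 0.0426 0.1449] F [ 0.1 -0.3 -0.6] op 0.371 gf 50.0 q6 -1.06
0.027100000000000003 [[325.18296721 188.00393584]]
-0.0069 [[324.94225194 198.1047188 ]]
-0.0369 [[324.73746288 206.69798273]]
```

View pics/c6.png

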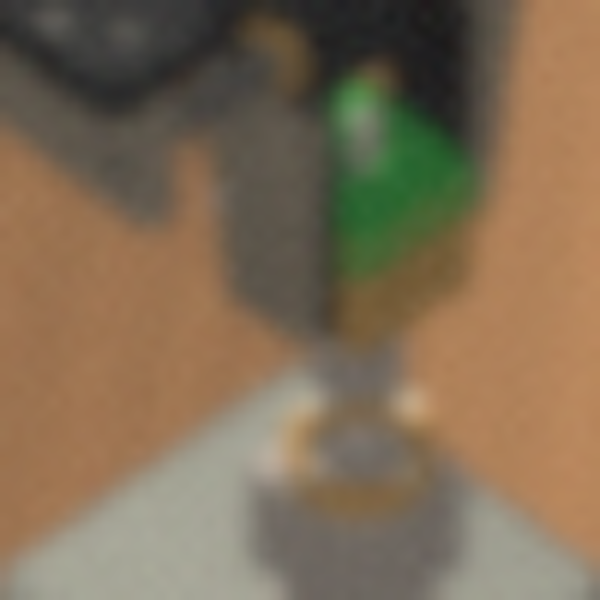

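The crop shows the stem (u≈325) in line with the coupling ring (u≈325, v≈212), so x agrees. The brass collar's front side biases the side view in v, so I take y from the top view: target (0.5795, 0.0402). Going down gently with force checks.

```bash
python3 -m handwheel '{"dp":[[-0.05,-0.08,0.3],[0,0,0.2],[0,0,0],[0,0,0],[0,0,0],[0,0,0]],"yaw":[0,0,0,0,0,0]}'|head -2; python3 -c "
from h import *
to(.5795,.0402,.1289,52.7)
to(.5795,.0402,.1289,52.7)"; python3 -m handwheel '{"dp":[[0,0,0.1],[0,0,0.1],[0,0,0.1],[0,0,0.1],[0,0,0],[0,0,0]],"yaw":[0,0,0,0,0,0]}'; python3 -c "
from h import *
to(.5795,.0402,.0989,52.7)"
```

```text
time_s: 23.57
position: [0.5794, 0.0403, 0.1323]
dp units [-0.01 -0.    0.14] yang 52.9 yaw for 52: 0.04; yaw for 142: -17.96; yaw for 232: -35.96; yaw for 322: 18.04; t 23.57 pos [0.5794 0.0403 0.1323] F [-0.7 -0.3 -0.8] op 0.367 gf 50.0 q6 -1.06
dp units [-0.01 -0.    0.14] yang 52.9 yaw for 52: 0.04; yaw for 142: -17.96; yaw for 232: -35.96; yaw for 322: 18.04; t 23.57 pos [0.5794 0.0403 0.1323] F [-0.7 -0.3 -0.8] op 0.367 gf 50.0 q6 -1.06
time_s: 24.07
position: [0.579, 0.0404, 0.1218]
orientation: [[-0.798, 0.603, -0.001], [0.603, 0.798, 0.0], [0.001, -0.0, -1.0]]
force: [-0.1, -1.0, -1.3]
opening: 0.364
grasp_force: 50.0
dp units [-0.02  0.01  0.91] yang 52.9 yaw for 52: 0.04; yaw for 142: -17.96; yaw for 232: -35.96; yaw for 322: 18.04; t 24.07 pos [0.579  0.0404 0.1218] F [-0.1 -1.  -1.3] op 0.364 gf 50.0 q6 -1.06
```

```bash
python3 -m handwheel '{"dp":[[0,0,0.1],[0,0,0.1],[0,0,0],[0,0,0]],"yaw":[0,0,0,0]}'; python3 -m handwheel '{"dp":[[0,0,0.1],[0,0,0.1],[0,0,0],[0,0,0]],"yaw":[0,0,0,0]}'
```

```text
time_s: 24.4
position: [0.5792, 0.0408, 0.1167]
orientation: [[-0.797, 0.603, -0.0], [0.603, 0.797, 0.001], [0.001, 0.001, -1.0]]
force: [0.7, 1.6, -2.9]
opening: 0.362
grasp_force: 50.0
time_s: 24.73
position: [0.5792, 0.0408, 0.1117]
orientation: [[-0.798, 0.603, -0.0], [0.603, 0.798, 0.001], [0.001, 0.001, -1.0]]
force: [0.6, 4.6, -1.6]
opening: 0.368
grasp_force: 50.0
```

Fz is near zero with the tip 17 mm below the rim, so the splines are in the slots. There is a slight side push in +y; I'll ease that way and slide home.

```bash
python3 -m handwheel '{"dp":[[0.02,0.03,0.1],[0,0,0.1],[0,0,0.1],[0,0,0.1],[0,0,0],[0,0,0]],"yaw":[0,0,0,0,0,0]}'; python3 -m handwheel '{"dp":[[0,0,0.1],[0,0,0.05],[0,0,0],[0,0,0]],"yaw":[0,0,0,0]}'
```

```text
time_s: 25.23
position: [0.5792, 0.041, 0.1016]
orientation: [[-0.797, 0.603, -0.0], [0.603, 0.797, -0.0], [0.0, -0.0, -1.0]]
force: [0.7, 1.2, -2.3]
opening: 0.367
grasp_force: 50.0
time_s: 25.57
position: [0.5793, 0.041, 0.0987]
orientation: [[-0.798, 0.603, -0.0], [0.603, 0.798, -0.0], [-0.0, -0.0, -1.0]]
force: [-2.9, 0.0, 2.6]
opening: 0.366
grasp_force: 50.0
```

```bash
python3 -m handwheel '{"dp":[[0,0,0.1],[0,0,0.1],[0,0,0.1],[0,0,0.1],[0,0,0.1],[0,0,0.1],[0,0,0],[0,0,0]],"yaw":[0,0,0,0,0,0,0,0]}' - 60; python3 -m handwheel '{"dp":[[0,0,0.1],[0,0,0],[0,0,0],[0,0,0]],"yaw":[0,0,0,0]}'
```

```text
time_s: 26.23
position: [0.5796, 0.041, 0.0867]
orientation: [[-0.798, 0.603, -0.0], [0.603, 0.798, -0.001], [-0.0, -0.001, -1.0]]
force: [-13.0, 0.8, 23.2]
opening: 0.364
grasp_force: 60.0
time_s: 26.57
position: [0.5798, 0.0409, 0.0866]
orientation: [[-0.798, 0.603, -0.0], [0.603, 0.798, -0.001], [-0.001, -0.001, -1.0]]
force: [-18.2, 1.0, 38.3]
opening: 0.364
grasp_force: 60.0
```

The motion stopped 12.2 mm after first contact and the force is now climbing, so this is the bottom stop. I'll ease off slightly to a safe push and take a last look.

```bash
python3 -m handwheel '{"dp":[[0,0,-0.05],[0,0,0],[0,0,0],[0,0,0]],"yaw":[0,0,0,0]}'
python3 - <<'E'
from h import *
p,d=vision.snapshot("side");q,_=vision.snapshot("top")
cv2.imwrite("pics/c7.png",np.hstack([cv2.resize(p[130:270,230:390],(400,350),interpolation=2),cv2.resize(p[290:380,305:405],(400,350),interpolation=2)]))
E
```

```text
time_s: 26.9
position: [0.5797, 0.041, 0.0867]
orientation: [[-0.798, 0.603, -0.0], [0.603, 0.798, -0.001], [-0.001, -0.001, -1.0]]
force: [-16.2, 0.4, 30.1]
opening: 0.367
grasp_force: 60.0
```

View pics/c7.png

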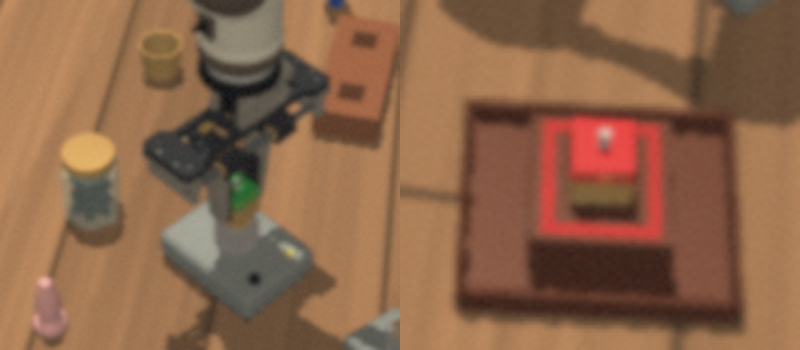

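The picture shows the green head at (240,195) fully down on the coupling and held. The red head is seated in its nest at (605,155), and the jar (90,180), cup (160,58) and finial (48,310) stand untouched. Handing in.

```bash
python3 -c "
from bench import r
print(r.close_job())"
```

```text
the job is handed in; nothing more can be done
None
```

The job is handed in at about 27 s: the red head is seated and released in the reject nest, and the green head is meshed in the larger polisher's coupling, held at the bottom stop with about 30 N of push; the jar, cup and finial were not touched.

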